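# Stow the rear light and close the reflector crate

## Robot

A 6-joint arm with a two-finger parallel gripper is mounted at the origin on the work surface. World frame = base frame: x ahead of the robot, y to its left, z up, the work surface at z = 0. Lengths are in m, angles in degrees, forces in N, time in s.
With the tool pointing down it reaches from about 0.375 to 0.9 m from the base axis. Payload 3.1 kg.
Tool frame: the origin (TCP) lies at the very end of the fingers, on their centre line; the grasp point (between the pads) lies 19 mm behind it (bot.tcp_to_grasp is the distance from the TCP to the grasp point, in m); z points along the fingers, y is the direction in which the jaws open and shut (so a half turn about z gives the same grasp; the last joint's range is limited). The gripper opens to 87 mm and grips with 3 to 60 N. Pads are 19 mm wide; open, the fingers measure 117 mm over their backs; the gripper's body (75 mm by 190 mm) begins 51 mm behind the grasp point.
Start: joints at [-75.143, 30.224, 82.088, -0, 67.689, -10.227], TCP at [0.265, -0.566, 0.223] pointing down, gripper open.
Joint ranges: [-176.69, 176.69], [-43.24, 126.21], [12.49, 139.97], [-82, 262], [0, 151.66], [-163.58, 163.58]. Speed limits (degrees/s): [159.86, 159.86, 180, 180, 180, 180].

## Interface

Orientations are given as a 3x3 rotation matrix whose columns are the frame's x, y, z axes.
In Python, from rig import telemetry, eyes, order, bot gives the robot as it stands. The module is installed in compiled form; this text tells all that it offers.
- The arm moves only by the tool servo_tool, never from a script. Its argument "targets" is a list of rows, each a list of 2 entries, a list of its own where there are three numbers: the shift along the tool's x, y, z in m, then the turn, a rotation vector about the tool's x, y, z in rad. In form: [[[tx, ty, tz], [wx, wy, wz]], ...]. A call has 1 to 12 rows; each row is the pose to reach, as a shift and turn from the pose commanded when the call began, along the tool's axes at that moment; what a row does not reach only later rows make up. A row lasts 1/8 s, in which the tool goes at most 62.5 mm and 10.7 degrees, less where a joint would pass 70% of its speed; a pose out of reach is approached as far as the arm can. A call with a gripper value outside its range is refused whole. "gripper" is the finger opening in m, from 0 to 0.087, set as the call begins (left out, the last holds). The fingers move at their own pace and stop on an object; the grip force is fixed at half the most. Time passes only in rows, so rows that repeat a pose let the fingers close. It gives the time, the measured TCP pose, the force and the opening at its end, in the units of the state.
- telemetry.read_state(): the state, without advancing time (a new reading comes with each control period).
- eyes.capture(name): name is "side" or "top"; returns a dict with "pixels" (420x560x3 uint8, blue, green, red), "intrinsics" (3x3 intrinsics, pixels), "extrinsics" (4x4, takes a point from camera to world coordinates). Camera axes: x right, y down, z forward; pixel columns grow to the right and rows downward; lengths in m; the calibration is good to about 2 mm. A picture is of the moment at which its call begins. There is no depth.
- order.hand_in(): hands the job in, once; it reports no verdict.
The state is a dict: "time_s": time; "joint_positions": joint angles; "qvel": joint speeds; "tau": joint torques, N m; "position": TCP position; "tcp_rot": TCP orientation; "force": force on the tool from outside, world axes, zero at the start; "moment": the same for the moment, N m; "opening": opening from 0.0 (shut) to 1.0 (fully open).
Only numpy, scipy, OpenCV 4.12 (cv2) and the standard library are available. Lean on these libraries where they do the work, as an engineer would, in place of code of your own. Each camera call takes 0.05 s, during which the arm holds its last target. There are 200 camera calls.

## Task

Lay the white rear light flat in the empty compartment of the wooden crate of spare reflectors, then close the crate: put the larger of the two loose wooden lids on it, seated all the way down on the rim all round. Leave the light in the crate and the lid on it.

Things in the scene. Friction and masses are not known exactly. Their poses are not given: they have to be found in the camera images.
- crate: Open wooden crate, fixed, 150 mm (its x) by 210 mm (its y), 64 mm high; origin at the centre of its underside, z up. Walls 8 mm, floor 6 mm: inside 134 by 194 mm. A 6 mm divider, its top 46 mm above the underside, crosses it at y = -20 mm; the compartment on the -y side is full of upright plate reflectors (up to 45 mm), the one on the +y side is empty.
- crate_bay (a point): Centre of the floor of the crate's empty compartment: 40 mm along the crate's +y from its centre, 6 mm above its underside; axes as the crate's. The compartment measures 134 mm along x and 114 mm along y.
- light_mid (a point): Centre (17 mm above its underside) of the loose white plastic rear light: a rounded oblong block 62 mm long (its x), 36 mm wide (its y), 34 mm high including a small round grey button on top, about 60 g. It lies flat on the shelf, button and z up. The button is rigid here.
- lid_grip (a point): Middle of the wooden grip batten on the larger loose lid: 16 mm thick (x), 80 long (y), 44 high. Board 160 (x) by 220 (y) by 8 mm, 22 mm below this point; under it two cleats, 10 mm deep, spanning 118 by 178 mm, fit loosely inside the crate. 250 g. Lies flat, this point 40 mm up; seated (either way round) it is centred 94 mm above the crate's underside. Other lid: 95 by 125 mm.
Things that resemble listed ones, but are neither listed nor needed, are in the scene too. What is shaped like the part that bears light_mid but purple is not meant.

How it is judged (in metres and radians):
On the way:
1. the rear light lies flat in the crate's empty compartment (x of light_mid in the frame of crate between -0.06 and 0.06 m and y of light_mid in the frame of crate between -0.012 and 0.092 m and z of light_mid in the frame of crate between 0.01 and 0.034 m), for 0.2 s.
At the end, for the whole second after the job is handed in: The light lies flat in the compartment that was empty (centre 10 to 34 mm above the crate's underside); the larger lid sits on the rim, within 15 mm sideways and 10 degrees (either way round), grip point 88 to 98 mm above the crate's underside, tilt under 3.4 degrees (all of step 1 and horizontal distance between lid_grip and crate below 0.015 m and z of lid_grip in the frame of crate between 0.088 and 0.098 m and angle between the y axis of lid_grip and the y axis of crate, either way round below 0.175 rad and angle between lid_grip's own z axis and vertical below 0.06 rad); the robot touches nothing.
It also fails if it takes over 61 s, if anything falls off the work surface, if the arm or the gripper's body presses on something with over 40 N, if the wrist force passes 120 N, or if a joint passes its speed limit or range.

## Working session

There is one attempt and no reset: what is moved stays moved. The work goes in short steps, Python scripts to look and compute and a tool call to move; the robot and the scene stay as the last step left them, time stands still between calls to the robot, and variables do not carry over. Pictures are saved under pics/ and viewed, about 8 in all and at most 12, crops included, and the job is handed in when it is done.

Besides the shell and the picture viewer there is one more tool, called after "Request:" as a command line: name --argument value ..., lists and objects as JSON in quotes. servo_tool: Moves the arm, as the interface text tells. Its arguments: {"type":"object","properties":{"targets":{"type":"array","items":{"type":"array"}},"gripper":{"type":"number"}},"required":["targets"]}

```bash
mkdir -p pics
cat > h.py <<'E'
import numpy as np, cv2
from rig import telemetry, eyes, order, bot
def cap(n,f):
    c=eyes.capture(n); cv2.imwrite(f'pics/{f}.png',c['pixels']); np.savez(f'pics/{f}.npz',K=c['intrinsics'],T=c['extrinsics']); return c
def ray(f,u,v):
    d=np.load(f'pics/{f}.npz'); T=d['T']; r=T[:3,:3]@np.linalg.solve(d['K'],[u,v,1.]); return T[:3,3],r
def atz(f,u,v,z):
    o,r=ray(f,u,v); return o+r*(z-o[2])/r[2]
def tri(*obs):
    A=np.zeros((3,3));b=np.zeros(3)
    R=[ray(*o) for o in obs]
    for o,r in R:
        r=r/np.linalg.norm(r);P=np.eye(3)-np.outer(r,r);A+=P;b+=P@o
    x=np.linalg.solve(A,b)
    return x,[np.linalg.norm(np.cross(x-o,r/np.linalg.norm(r))) for o,r in R]
def px(f,p):
    d=np.load(f'pics/{f}.npz');q=np.linalg.inv(d['T'])@np.append(p,1);q=d['K']@q[:3];return q[:2]/q[2]
E
python3 - <<'E'
from h import *
for n in('top','side'):
    c=cap(n,n+'0');print(n,c['extrinsics'].round(3).tolist(),c['intrinsics'].round(1).tolist())
s=telemetry.read_state();print(s)
a=[cv2.imread(f'pics/{n}0.png') for n in('top','side')]
E
```

```text
top [[0.022, -0.993, 0.112, 0.486], [-0.999, -0.025, -0.025, 0.019], [0.027, -0.112, -0.993, 0.948], [0.0, 0.0, 0.0, 1.0]] [[466.3, 0.0, 277.4], [0.0, 466.3, 207.4], [0.0, 0.0, 1.0]]
side [[-0.808, -0.436, 0.397, 0.186], [-0.589, 0.587, -0.555, 0.54], [0.009, -0.683, -0.731, 0.732], [0.0, 0.0, 0.0, 1.0]] [[508.1, 0.0, 272.4], [0.0, 508.1, 208.4], [0.0, 0.0, 1.0]]
{'time_s': 0.1, 'joint_positions': array([-7.51422806e+01,  3.02740457e+01,  8.21475234e+01,  1.58874738e-04,
        6.76894967e+01, -1.02246217e+01]), 'qvel': array([ 0.05376053, -0.15293747, -0.11242185,  0.02707124,  0.09154974,
        0.04618602]), 'tau': array([-6.60322553e-05, -4.40982771e+01, -1.77152181e+01,  6.33910904e-02,
        5.33353246e-02, -5.02042269e-05]), 'position': array([ 0.26483598, -0.56540355,  0.22167358]), 'tcp_rot': array([[ 9.05700030e-01,  4.23918874e-01, -4.94580117e-04],
       [ 4.23919021e-01, -9.05698157e-01,  1.87430843e-03],
       [ 3.46614421e-04, -1.90722312e-03, -9.99998121e-01]]), 'force': array([ 0.5690147 ,  0.61456274, -0.2450044 ]), 'moment': array([0.01808092, 0.00675481, 0.01795103]), 'opening': 0.998555220522937}
```

View pics/top0.png

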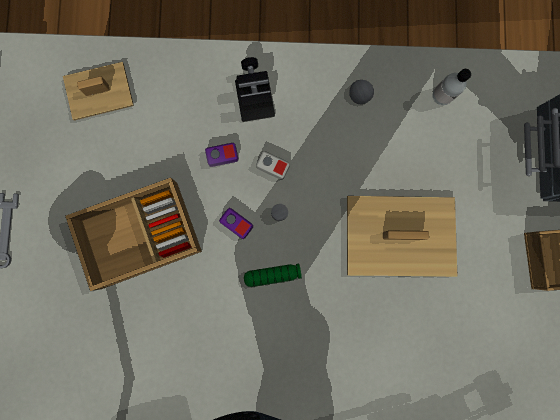

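View pics/side0.png

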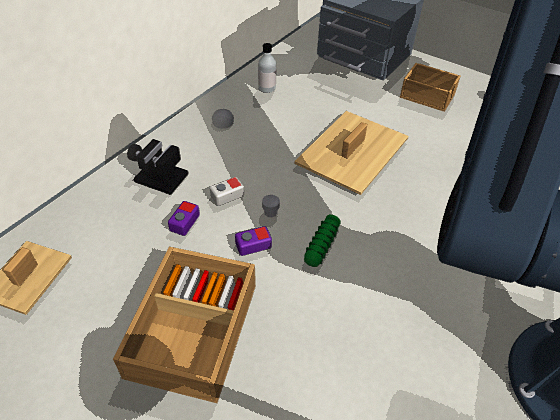

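Light candidates are white at top (273,164) / side (227,190), and purple at top (222,154) and (236,222), which are not meant. The large lid is at top (403,236) and the small one at (99,90). The crate is at top (133,235), its empty bay on the left. I choose the white light and the large lid and check both in crops.

Run:
```python
from h import *
t=cv2.imread('pics/top0.png');s=cv2.imread('pics/side0.png')
def cr(i,x,y,w,h,k):return cv2.resize(i[y:y+h,x:x+w],None,fx=k,fy=k,interpolation=cv2.INTER_CUBIC)
A=np.hstack([cr(t,250,145,50,37,8),cr(s,202,172,50,37,8)]) # 400x296 each
B=np.hstack([cr(t,340,185,133,100,3),cr(s,285,105,133,100,3)])
cv2.imwrite('pics/c1.png',np.vstack([A,np.pad(B,((0,0),(0,2),(0,0)))]))
C=np.hstack([cr(t,60,170,150,130,2.66),cr(s,108,240,150,165,2.66)[:345]])
cv2.imwrite('pics/c2.png',np.hstack([cr(t,60,170,150,130,2.66),np.zeros((0,0,3),np.uint8).reshape(345,0,3) if 0 else cr(s,108,240,150,130,2.66)]))
print(cv2.imread('pics/c2.png').shape)
```

```text
Traceback (most recent call last):
ValueError: all the input array dimensions except for the concatenation axis must match exactly, but along dimension 0, the array at index 0 has size 346 and the array at index 1 has size 345
```

View pics/c1.png

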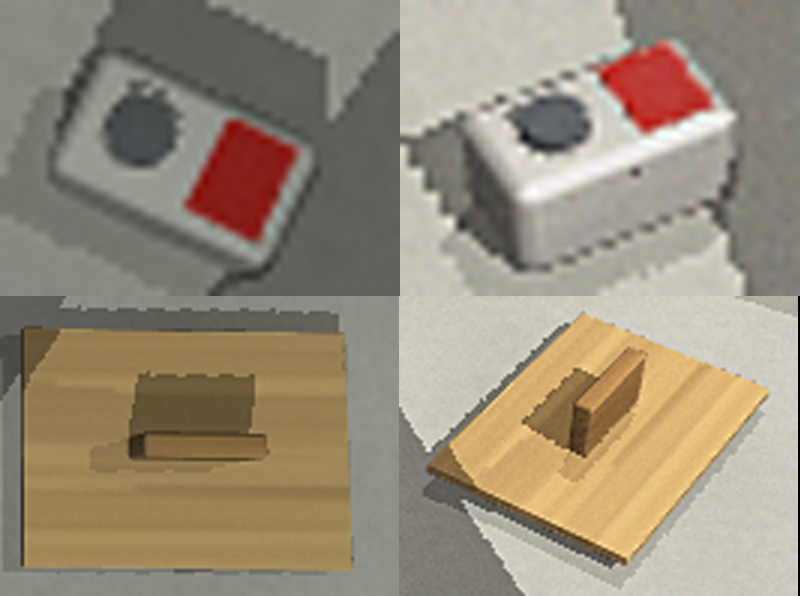

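The crop confirms a white light with a grey button and red patch, and the large lid with its batten across the middle.

Run:
```python
from h import *
t=cv2.imread('pics/top0.png');s=cv2.imread('pics/side0.png')
def cr(i,x,y,w,h,k):return cv2.resize(i[y:y+h,x:x+w],None,fx=k,fy=k,interpolation=cv2.INTER_CUBIC)
a=cr(t,60,170,150,130,2.5);b=cr(s,108,240,160,165,2.5)
b=np.vstack([b]);a=np.pad(a,((0,b.shape[0]-a.shape[0]),(0,0),(0,0)))
cv2.imwrite('pics/c2.png',np.hstack([a,b]));print(a.shape,b.shape)
T=lambda x,y,k,ox,oy:('top0',x/k+ox-.4,y/k+oy-.4)
S=lambda x,y,k,ox,oy:('side0',x/k+ox-.4,y/k+oy-.4)
for n,p,q in [('button',(140,130),(152,123)),('red',(245,179),(257,87))]:
    print(n,tri(T(*p,8,250,145),S(*q,8,202,172)))
for n,p,q in [('batten',(206,151),(211,81)),('tl',(22,33),(184,17)),('tr',(343,37),(370,97)),('br',(351,274),(229,260)),('bl',(22,270),(31,172))]:
    for z in [1]:
        best=min(((tri(T(*p,3,340,185),S(*(q2),3,285,105)),q2) for q2 in [q,]),key=lambda r:r[0][1][0]);print(n,best)
```

```text
(412, 375, 3) (412, 400, 3)
button (array([0.68377771, 0.01939232, 0.02788461]), [np.float64(0.00020348912035216286), np.float64(0.000203489120352276)])
red (array([ 0.67234408, -0.00730874,  0.02610661]), [np.float64(0.00018025627468701126), np.float64(0.00018025627468682255)])
batten ((array([ 0.54063267, -0.25465302,  0.0596504 ]), [np.float64(0.0012102959418265832), np.float64(0.0012102959418266862)]), (211, 81))
tl ((array([ 0.55548678, -0.12963392,  0.19033935]), [np.float64(0.0417502249647609), np.float64(0.04175022496476092)]), (184, 17))
tr ((array([ 0.55441314, -0.4033279 , -0.03286534]), [np.float64(0.07720877382841358), np.float64(0.07720877382841361)]), (370, 97))
br ((array([ 0.50533095, -0.41655017, -0.21122671]), [np.float64(0.06229869577834356), np.float64(0.062298695778343675)]), (229, 260))
bl ((array([ 0.5105726 , -0.08716759,  0.12009379]), [np.float64(0.06111236086892521), np.float64(0.06111236086892538)]), (31, 172))
```

View pics/c2.png

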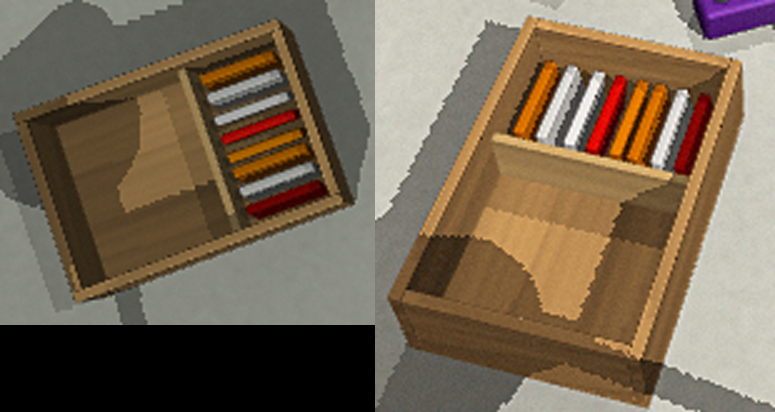

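The crate crop shows the empty bay on the left (A–D) end, and the reflectors are upright to the right of the divider. Solving poses now.

Run:
```python
from h import *
T=lambda x,y,k,ox,oy:('top0',x/k+ox-.4,y/k+oy-.4)
S=lambda x,y,k,ox,oy:('side0',x/k+ox-.4,y/k+oy-.4)
L=[]
for n,p,q in [('tl',(22,33),(31,172)),('tr',(343,37),(184,17)),('br',(351,274),(370,97)),('bl',(22,270),(229,260))]:
    x,e=tri(T(*p,3,340,185),S(*q,3,285,105));L.append(x);print(n,x.round(4),e[0].round(4))
print(np.mean(L,0).round(4))
d=L[0]+L[3]-L[1]-L[2];print('lid y dir',np.degrees(np.arctan2(d[1],d[0])))
for n,p,q in [('end+y',(145,151),(182-0,107)),('end-y',(267,151),(240,54))]:
    print(n,[v.round(4) for v in tri(T(*p,3,340,185),S(*q,3,285,105))[:1]])
C=[]
for n,p,q in [('A',(14,116),(15,296)),('B',(278,21),(158,17)),('C',(353,203),(367,60)),('D',(78,300),(267,357))]:
    x,e=tri(T(*p,2.5,60,170),S(*q,2.5,108,240));C.append(x);print(n,x.round(4),e[0].round(4))
c=np.mean(C,0);d=C[0]+C[3]-C[1]-C[2];d2=C[0]+C[1]-C[2]-C[3]
print('crate',c.round(4),'y',np.degrees(np.arctan2(d[1],d[0])),'x',np.degrees(np.arctan2(d2[1],d2[0])))
a=np.arctan2(d[1],d[0]);print('bay',c[:2]+.04*np.array([np.cos(a),np.sin(a)]),np.linalg.norm(d)/2,np.linalg.norm(d2)/2)
```

```text
tl [ 0.6193 -0.1455  0.0104] 0.0006
tr [ 0.6221 -0.3635  0.0156] 0.0001
br [ 0.4626 -0.3678  0.0099] 0.0003
bl [ 0.46   -0.145   0.0177] 0.0005
[ 0.541  -0.2554  0.0134]
lid y dir 90.69543972578495
end+y [array([ 0.5401, -0.2141,  0.063 ])]
end-y [array([ 0.5408, -0.2949,  0.0586])]
A [0.5599 0.3978 0.0607] 0.0001
B [0.6375 0.2028 0.0595] 0.0008
C [0.5023 0.1424 0.0532] 0.0023
D [0.4231 0.3407 0.0597] 0.0009
crate [0.5307 0.2709 0.0583] y 111.75443838163132 x 23.354254480637614
bay [0.5158617  0.30809079] 0.21173612364355576 0.14817034014596211
```

Request:
servo_tool --targets '[[[0.617,-0.343,0.06],[0,0,-0.726]],[[0.617,-0.343,0.06],[0,0,-0.726]],[[0.617,-0.343,0.06],[0,0,-0.726]],[[0.617,-0.343,0.06],[0,0,-0.726]],[[0.617,-0.343,0.06],[0,0,-0.726]],[[0.617,-0.343,0.06],[0,0,-0.726]],[[0.617,-0.343,0.06],[0,0,-0.726]],[[0.617,-0.343,0.06],[0,0,-0.726]],[[0.617,-0.343,0.06],[0,0,-0.726]],[[0.617,-0.343,0.06],[0,0,-0.726]],[[0.617,-0.343,0.06],[0,0,-0.726]],[[0.617,-0.343,0.06],[0,0,-0.726]]]' --gripper 0.065

```text
time_s: 1.6
position: [0.6794, 0.0098, 0.1615]
tcp_rot: [[0.392, 0.92, -0.0], [0.92, -0.392, 0.001], [0.0, -0.001, -1.0]]
force: [-0.7, -0.5, -0.5]
opening: 0.75
```

Request:
servo_tool --targets '[[[0,0,0.05],[0,0,0]],[[0,0,0.1],[0,0,0]],[[0,0,0.1],[0,0,0]],[[0,0,0.1],[0,0,0]]]'

```text
time_s: 2.1
position: [0.6793, 0.0054, 0.0639]
tcp_rot: [[0.397, 0.918, 0.002], [0.918, -0.397, -0.0], [0.0, 0.002, -1.0]]
force: [0.7, -0.8, 0.3]
opening: 0.749
```

Run:
```python
from h import *
cap('top','top1');cap('side','side1')
s=telemetry.read_state();p=s['position'];print(p,s['tcp_rot'].round(3).tolist())
t=cv2.imread('pics/top1.png');v=cv2.imread('pics/side1.png')
print(px('top1',p),px('side1',p))
a=cv2.resize(t[90:230,200:340],None,fx=2.85,fy=2.85,interpolation=cv2.INTER_CUBIC)
b=cv2.resize(v[110:250,160:300],None,fx=2.85,fy=2.85,interpolation=cv2.INTER_CUBIC)
cv2.imwrite('pics/c3.png',np.hstack([a,b]))
```

```text
[0.68033712 0.00547738 0.06536089] [[0.396, 0.918, 0.005], [0.918, -0.396, -0.001], [0.001, 0.005, -1.0]]
[274.31637139 158.61329013] [225.46766732 169.81630488]
```

View pics/c3.png

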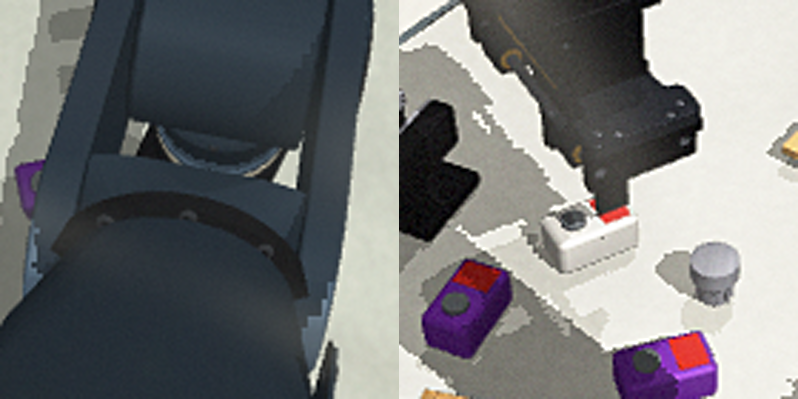

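Run:
```python
from h import *
p=np.array([.6803,.0055,.0654]);y=np.array([.918,-.396,0]);x=np.array([.396,.918,0])
for d in(.0325,.045):
  for w in(-.0095,.0095):
    q=px('side1',p-y*d+x*w);print(d,w,q,(q-[160,110])*2.85+[399,0])
for c,d in [((.678,.0065,.03),0)]:
  q=px('side1',c);print((q-[160,110])*2.85+[399,0])
```

```text
0.0325 -0.0095 [237.72286921 178.18575651] [620.51017726 194.32940606]
0.0325 0.0095 [228.8022804  181.66192678] [595.08649914 204.23649133]
0.045 -0.0095 [240.83039272 182.15115529] [629.36661924 205.63079258]
0.045 0.0095 [231.86316576 185.68200078] [603.81002242 215.69370223]
[590.2001434  210.27524477]
```

Side crop: the finger tip is where predicted at about (612,210), and the light sits between button and red patch as planned. Descending and gripping.

Request:
servo_tool --targets '[[[0,0,0.03],[0,0,0]],[[0,0,0.058],[0,0,0]],[[0,0,0.058],[0,0,0]],[[0,0,0.058],[0,0,0]]]'

```text
time_s: 2.7
position: [0.68, 0.0059, 0.0068]
tcp_rot: [[0.396, 0.918, 0.004], [0.918, -0.396, -0.001], [0.001, 0.004, -1.0]]
force: [-0.7, -0.4, 0.6]
opening: 0.746
```

Request:
servo_tool --targets '[[[0,0,0],[0,0,0]],[[0,0,0],[0,0,0]],[[0,0,0],[0,0,0]],[[0,0,0],[0,0,0]],[[0,0,0],[0,0,0]],[[0,0,0],[0,0,0]]]' --gripper 0.02

```text
time_s: 3.45
position: [0.6783, 0.0063, 0.0048]
tcp_rot: [[0.396, 0.918, -0.0], [0.918, -0.396, 0.0], [-0.0, -0.0, -1.0]]
force: [-1.2, -0.6, 2.5]
opening: 0.409
```

Request:
servo_tool --targets '[[[0,0,-0.05],[0,0,0]],[[0,0,-0.1],[0,0,0]],[[0,0,-0.14],[0,0,0]],[[0,0,-0.14],[0,0,0]]]'

```text
time_s: 3.95
position: [0.6813, 0.0058, 0.1486]
tcp_rot: [[0.396, 0.918, 0.009], [0.918, -0.396, -0.001], [0.002, 0.009, -1.0]]
force: [-0.9, -0.5, -0.6]
opening: 0.415
```

Request:
servo_tool --targets '[[[0.213,-0.269,0],[0,0,-0.8]],[[0.213,-0.269,0],[0,0,-0.8]],[[0.213,-0.269,0],[0,0,-0.8]],[[0.213,-0.269,0],[0,0,-0.8]],[[0.213,-0.269,0],[0,0,-0.8]],[[0.213,-0.269,0],[0,0,-0.8]],[[0.213,-0.269,0],[0,0,-0.8]],[[0.213,-0.269,0],[0,0,-0.8]],[[0.213,-0.269,0],[0,0,-0.8]]]'

```text
time_s: 5.08
position: [0.5163, 0.307, 0.144]
tcp_rot: [[-0.381, 0.924, -0.001], [0.924, 0.381, -0.0], [-0.0, -0.001, -1.0]]
force: [-0.4, -0.1, -0.7]
opening: 0.409
```

Request:
servo_tool --targets '[[[0,0,0.03],[0,0,0]],[[0,0,0.05],[0,0,0]],[[0,0,0.05],[0,0,0]],[[0,0,0.05],[0,0,0]]]'

```text
time_s: 5.58
position: [0.5167, 0.3078, 0.0951]
tcp_rot: [[-0.382, 0.924, 0.001], [0.924, 0.382, 0.0], [-0.0, 0.001, -1.0]]
force: [0.3, -0.0, -0.7]
opening: 0.408
```

Run:
```python
from h import *
cap('top','top2');cap('side','side2')
s=telemetry.read_state();p=s['position'];print(p,s['tcp_rot'].round(3).tolist(),s['opening'],px('side2',p))
cv2.imwrite('pics/c4.png',np.hstack([cv2.imread('pics/side2.png')[130:420,50:330],cv2.imread('pics/top2.png')[100:390,40:320]]))
```

```text
[0.5167405  0.30823314 0.09561995] [[-0.382, 0.924, 0.002], [0.924, 0.382, 0.001], [-0.0, 0.002, -1.0]] 0.4108096194789231 [176.71017521 316.18467017]
```

View pics/c4.png

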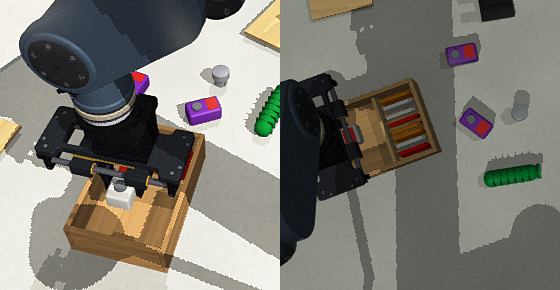

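The light hangs over the empty bay (crop pixel (122,190)), clear of the walls. Lowering.

Request:
servo_tool --targets '[[[0,0,0.03],[0,0,0]],[[0,0,0.06],[0,0,0]],[[0,0,0.075],[0,0,0]],[[0,0,0.083],[0,0,0]],[[0,0,0.083],[0,0,0]],[[0,0,0.083],[0,0,0]]]'

```text
time_s: 6.42
position: [0.5163, 0.3086, 0.0125]
tcp_rot: [[-0.383, 0.924, 0.002], [0.924, 0.383, 0.001], [-0.0, 0.002, -1.0]]
force: [0.4, 0.6, -1.4]
opening: 0.413
```

Request:
servo_tool --targets '[[[0,0,0],[0,0,0]],[[0,0,0],[0,0,0]],[[0,0,0],[0,0,0]],[[0,0,0],[0,0,0]]]' --gripper 0.052

```text
time_s: 6.92
position: [0.5157, 0.3083, 0.0117]
tcp_rot: [[-0.383, 0.924, 0.0], [0.924, 0.383, 0.0], [-0.0, 0.0, -1.0]]
force: [-0.6, 0.3, -0.2]
opening: 0.598
```

Request:
servo_tool --targets '[[[0,0,-0.03],[0,0,0]],[[0,0,-0.08],[0,0,0]],[[0,0,-0.13],[0,0,0]],[[0,0,-0.17],[0,0,0]],[[0,0,-0.17],[0,0,0]]]'

```text
time_s: 7.55
position: [0.518, 0.3093, 0.1855]
tcp_rot: [[-0.383, 0.924, 0.008], [0.924, 0.383, 0.003], [-0.0, 0.009, -1.0]]
force: [0.6, -0.1, 0.3]
opening: 0.598
```

Request:
servo_tool --targets '[[[-0.53,-0.193,0],[0,0,0.384]],[[-0.53,-0.193,0],[0,0,0.384]],[[-0.53,-0.193,0],[0,0,0.384]],[[-0.53,-0.193,0],[0,0,0.384]],[[-0.53,-0.193,0],[0,0,0.384]],[[-0.53,-0.193,0],[0,0,0.384]],[[-0.53,-0.193,0],[0,0,0.384]],[[-0.53,-0.193,0],[0,0,0.384]],[[-0.53,-0.193,0],[0,0,0.384]],[[-0.53,-0.193,0],[0,0,0.384]],[[-0.53,-0.193,0],[0,0,0.384]],[[-0.53,-0.193,0],[0,0,0.384]]]'

```text
time_s: 9.05
position: [0.5398, -0.2532, 0.1808]
tcp_rot: [[-0.011, 1.0, -0.002], [1.0, 0.011, 0.002], [0.002, -0.002, -1.0]]
force: [-0.5, 0.2, -0.5]
opening: 0.596
```

Request:
servo_tool --targets '[[[0,0,0.05],[0,0,0]],[[0,0,0.1],[0,0,0]],[[0,0,0.1],[0,0,0]],[[0,0,0.1],[0,0,0]]]'

```text
time_s: 9.55
position: [0.5414, -0.2548, 0.0829]
tcp_rot: [[-0.01, 1.0, 0.002], [1.0, 0.01, -0.001], [-0.001, 0.002, -1.0]]
force: [-0.7, -0.8, 0.5]
opening: 0.6
```

Run:
```python
from h import *
cap('top','top3');cap('side','side3')
s=telemetry.read_state();p=s['position'];print(p,s['tcp_rot'].round(3).tolist(),s['opening'],px('side3',p))
S=cv2.imread('pics/side3.png');T=cv2.imread('pics/top3.png')
R=lambda i,k:cv2.resize(i,None,fx=k,fy=k,interpolation=cv2.INTER_CUBIC)
b=R(S[60:210,270:420],2.66);a=R(T[160:310,55:205],2.66)
cv2.imwrite('pics/c5.png',np.hstack([a,b]))
```

```text
[ 0.5419811  -0.25573319  0.08396548] [[-0.01, 1.0, 0.004], [1.0, 0.01, -0.003], [-0.003, 0.004, -1.0]] 0.5970680281529613 [356.71313272 121.83377791]
```

View pics/c5.png

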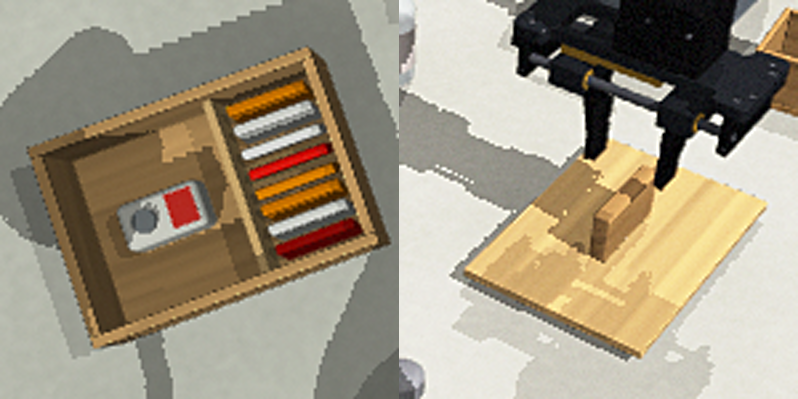

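The light lies flat in the bay (crop (165,212)), and the fingers straddle the batten (crop (625,165)). Gripping the lid.

Request:
servo_tool --targets '[[[0,0,0.03],[0,0,0]],[[0,0,0.056],[0,0,0]],[[0,0,0.056],[0,0,0]],[[0,0,0.056],[0,0,0]]]'

```text
time_s: 10.15
position: [0.5415, -0.256, 0.0274]
tcp_rot: [[-0.009, 1.0, 0.003], [1.0, 0.009, -0.002], [-0.002, 0.003, -1.0]]
force: [1.0, 0.0, -0.2]
opening: 0.602
```

Request:
servo_tool --targets '[[[0,0,0],[0,0,0]],[[0,0,0],[0,0,0]],[[0,0,0],[0,0,0]],[[0,0,0],[0,0,0]],[[0,0,0],[0,0,0]],[[0,0,0],[0,0,0]]]' --gripper 0.0

```text
time_s: 10.9
position: [0.5402, -0.2552, 0.0256]
tcp_rot: [[-0.009, 1.0, -0.0], [1.0, 0.009, 0.0], [0.0, -0.0, -1.0]]
force: [-0.3, 0.1, 1.2]
opening: 0.182
```

Request:
servo_tool --targets '[[[0,0,-0.03],[0,0,0]],[[0,0,-0.07],[0,0,0]],[[0,0,-0.11],[0,0,0]],[[0,0,-0.15],[0,0,0]],[[0,0,-0.16],[0,0,0]],[[0,0,-0.16],[0,0,0]]]'

```text
time_s: 11.65
position: [0.54, -0.2549, 0.185]
tcp_rot: [[-0.009, 1.0, -0.0], [1.0, 0.009, 0.0], [0.0, -0.0, -1.0]]
force: [0.2, -0.8, -3.3]
opening: 0.181
```

Request:
servo_tool --targets '[[[0.02,0,0],[0,0,-0.01]],[[0.06,0,0],[0,0,-0.04]],[[0.11,-0.001,0],[0,0,-0.08]],[[0.16,-0.001,0],[0,0,-0.12]],[[0.215,-0.002,0],[0,0,-0.16]],[[0.27,-0.002,0],[0,0,-0.2]],[[0.325,-0.003,0],[0,0,-0.24]],[[0.38,-0.003,0],[0,0,-0.28]],[[0.435,-0.004,0],[0,0,-0.32]],[[0.48,-0.005,0],[0,0,-0.35]],[[0.51,-0.005,0],[0,0,-0.375]],[[0.526,-0.005,0],[0,0,-0.384]]]'

```text
time_s: 13.15
position: [0.5281, 0.2727, 0.1836]
tcp_rot: [[-0.386, 0.923, -0.004], [0.923, 0.386, -0.001], [0.001, -0.004, -1.0]]
force: [1.0, 0.5, -3.4]
opening: 0.182
```

Request:
servo_tool --targets '[[[0,0,0.02],[0,0,0]],[[0,0,0.05],[0,0,0]],[[0,0,0.07],[0,0,0]],[[0,0,0.07],[0,0,0]],[[0,0,0.07],[0,0,0]]]'

```text
time_s: 13.78
position: [0.5307, 0.2706, 0.1157]
tcp_rot: [[-0.383, 0.924, 0.0], [0.924, 0.383, -0.0], [-0.0, 0.0, -1.0]]
force: [-0.0, 0.5, -1.9]
opening: 0.182
```

Run:
```python
from h import *
cap('top','top4');cap('side','side4')
s=telemetry.read_state();p=s['position'];print(p,s['tcp_rot'].round(3).tolist(),s['opening'],s['force'],s['moment'])
S=cv2.imread('pics/side4.png');T=cv2.imread('pics/top4.png')
R=lambda i,k:cv2.resize(i,None,fx=k,fy=k,interpolation=cv2.INTER_CUBIC)
b=R(S[200:420,70:290],1.8);a=R(T[150:370,20:240],1.8)
cv2.imwrite('pics/c6.png',np.hstack([a,b]))
```

```text
[0.53132839 0.27080831 0.11651319] [[-0.383, 0.924, 0.002], [0.924, 0.383, 0.001], [-0.0, 0.002, -1.0]] 0.1808544608422047 [-0.09013392 -0.23546819 -2.41681892] [ 0.01030287 -0.13363901 -0.02149073]
```

View pics/c6.png

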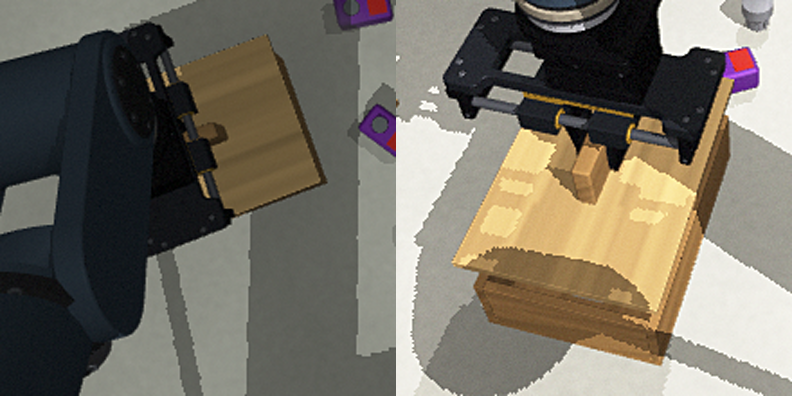

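Run:
```python
from h import *
c=np.array([.5307,.2707]);a=np.radians(112.5);Y=np.array([np.cos(a),np.sin(a)]);X=np.array([Y[1],-Y[0]])
for n,hx,hy,z in[('lid',.08,.11,.108),('crate',.075,.105,.064)]:
  for sx,sy in[(1,1),(-1,1),(-1,-1),(1,-1)]:
    w=np.append(c+X*sx*hx+Y*sy*hy,z)
    print(n,sx,sy,((px('side4',w)-[70,200])*1.8+[396,0]).round(1),((px('top4',w)-[20,150])*1.8).round(1), 'crop2 px',((px('top0',w)-[60,170])*2.5).round(1),((px('side0',w)-[108,240])*2.5+[375,0]).round(1))
```

```text
lid 1 1 [452.7 257.9] [ 56.1 111.6] crop2 px [-22.1 105.1] [358.8 258.3]
lid -1 1 [657.7 306.8] [108.  263.9] crop2 px [ 50.  316.5] [643.4 326.1]
lid -1 -1 [735.3  76.1] [320.6 182. ] crop2 px [345.3 202.7] [751.3   5.7]
lid 1 -1 [564.3  42.8] [265.8  33.8] crop2 px [269.2  -3.1] [513.7 -40.6]
crate 1 1 [474.8 281.2] [ 81.4 118.7] crop2 px [ 13.  114.8] [389.4 290.5]
crate -1 1 [657.6 325.3] [127.9 254.1] crop2 px [ 77.7 303. ] [643.4 351.8]
crate -1 -1 [729.2 109.8] [320.4 180. ] crop2 px [345. 200.] [742.7  52.5]
crate 1 -1 [574.2  78.7] [271.5  47.8] crop2 px [277.1  16.4] [527.5   9.3]
```

Crop: the lid is over the crate with its edges overhanging evenly. The image offsets from my model are the same for lid and crate to within about 3 mm. Lowering in stages.

Request:
servo_tool --targets '[[[0,0,0.01],[0,0,0]],[[0,0,0.018],[0,0,0]],[[0,0,0.024],[0,0,0]],[[0,0,0.028],[0,0,0]],[[0,0,0.03],[0,0,0]],[[0,0,0.03],[0,0,0]]]'

```text
time_s: 14.62
position: [0.5306, 0.2707, 0.0854]
tcp_rot: [[-0.383, 0.924, -0.0], [0.924, 0.383, -0.0], [0.0, -0.0, -1.0]]
force: [-0.4, -0.3, -1.9]
opening: 0.179
```

Request:
servo_tool --targets '[[[0,0,0.002],[0,0,0]],[[0,0,0.004],[0,0,0]],[[0,0,0.006],[0,0,0]],[[0,0,0.006],[0,0,0]],[[0,0,0.006],[0,0,0]]]'

```text
time_s: 15.25
position: [0.5307, 0.2707, 0.0796]
tcp_rot: [[-0.383, 0.924, 0.0], [0.924, 0.383, 0.0], [0.0, 0.0, -1.0]]
force: [0.6, -0.2, -2.3]
opening: 0.185
```

Request:
servo_tool --targets '[[[0,0,0.001],[0,0,0]],[[0,0,0.001],[0,0,0]],[[0,0,0.001],[0,0,0]]]'

```text
time_s: 15.62
position: [0.5307, 0.2707, 0.0796]
tcp_rot: [[-0.383, 0.924, 0.0], [0.924, 0.383, 0.0], [-0.0, 0.0, -1.0]]
force: [-2.0, -1.5, 5.7]
opening: 0.184
```

Request:
servo_tool --targets '[[[0,0,0],[0,0,0]],[[0,0,0],[0,0,0]],[[0,0,0],[0,0,0]],[[0,0,0],[0,0,0]],[[0,0,0],[0,0,0]]]' --gripper 0.05

```text
time_s: 16.25
position: [0.5306, 0.2707, 0.0785]
tcp_rot: [[-0.383, 0.924, -0.0], [0.924, 0.383, 0.0], [0.0, -0.0, -1.0]]
force: [-0.1, 0.5, 0.2]
opening: 0.558
```

Request:
servo_tool --targets '[[[0,0,-0.04],[0,0,0]],[[0,0,-0.09],[0,0,0]],[[0,0,-0.12],[0,0,0]],[[0,0,-0.12],[0,0,0]]]'

```text
time_s: 16.75
position: [0.5324, 0.2713, 0.2013]
tcp_rot: [[-0.383, 0.924, 0.006], [0.924, 0.383, 0.002], [-0.001, 0.007, -1.0]]
force: [-0.4, 0.1, 0.1]
opening: 0.573
```

Request:
servo_tool --targets '[[[-0.35,0,0],[0,0,0]],[[-0.35,0,0],[0,0,0]],[[-0.35,0,0],[0,0,0]],[[-0.35,0,0],[0,0,0]],[[-0.35,0,0],[0,0,0]],[[-0.35,0,0],[0,0,0]],[[-0.35,0,0],[0,0,0]],[[-0.35,0,0],[0,0,0]]]'

```text
time_s: 17.75
position: [0.6633, -0.0518, 0.1967]
tcp_rot: [[-0.383, 0.924, -0.004], [0.924, 0.383, 0.002], [0.003, -0.003, -1.0]]
force: [-0.1, 0.3, 0.3]
opening: 0.576
```

Run:
```python
from h import *
cap('top','top5');cap('side','side5')
S=cv2.imread('pics/side5.png');T=cv2.imread('pics/top5.png')
R=lambda i,k:cv2.resize(i,None,fx=k,fy=k,interpolation=cv2.INTER_CUBIC)
b=R(S[235:415,100:280],2.2);a=R(T[160:340,50:230],2.2)
cv2.imwrite('pics/c7.png',np.hstack([a,b]))
c=np.array([.5307,.2707]);a=np.radians(112.5);Y=np.array([np.cos(a),np.sin(a)]);X=np.array([Y[1],-Y[0]])
for n,hx,hy,z in[('lid',.08,.11,.072)]:
  for sx,sy in[(1,1),(-1,1),(-1,-1),(1,-1)]:
    w=np.append(c+X*sx*hx+Y*sy*hy,z)
    print(sx,sy,((px('side5',w)-[100,235])*2.2+[396,0]).round(1),((px('top5',w)-[50,160])*2.2).round(1))
```

```text
1 1 [412.7 266.1] [ 21.9 118.8]
-1 1 [654.1 324.4] [ 83.  297.1]
-1 -1 [745.3  46.8] [331.9 201.2]
1 -1 [542.6   6.4] [267.5  27.4]
```

View pics/c7.png

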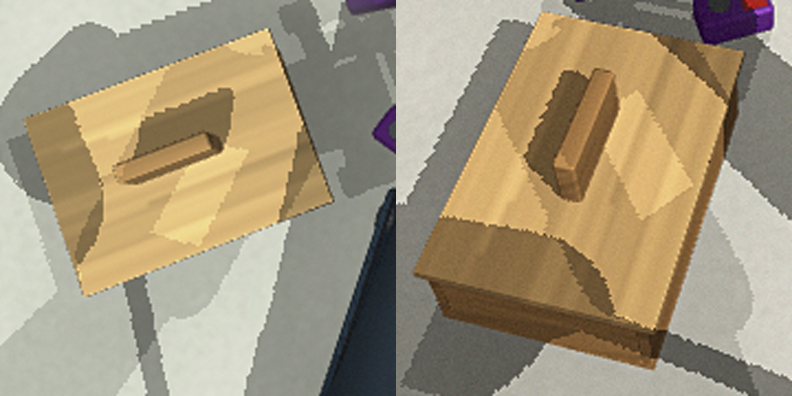

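The picture shows the lid flat and flush. Its corners are within 3 px of the seated prediction in the top view and a few px off in the side view, and there is no gap at the rim. The arm is clear.

```bash
python3 -c "
from h import *
print(order.hand_in())"
```

```text
the job is handed in; nothing more can be done
None
```

The white rear light is in the crate's empty compartment, the larger lid is on the crate, and I handed the job in at about 18 s of the 61 s. The hand-in reports no verdict.

- **Light:** before I closed the crate, the top view showed it lying flat near the middle of the bay.
- **Lid:** I felt contact when the grip point was about 94 mm up, which matches the seated height in the text. In the last top view its corners were within about 3 px (enlarged) of the predicted seated position, and I saw no gap at the rim.
- **Robot:** the arm is clear and touching nothing. The forces read after each move stayed below about 7 N.
- **Disagreement:** heights measured from the two cameras came out about 2 to 6 mm lower than the text. The side view was also shifted by 2 to 4 px. Crate and lid shared this shift to within about 3 mm, so it did not affect the fit.

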